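# Find the case that rattles and show it to the reader

### The arm

A 6-joint arm with a two-finger parallel gripper is mounted at the origin on a cart in front of the work surface, level with it; the furniture and walls round the work are solid. World frame = base frame: x ahead of the robot, y to its left, z up, the work surface at z = 0. Lengths are in m, angles in rad, forces in N, time in s.
With the tool pointing down it reaches from about 0.4 to 0.825 m from the base axis. Payload 7 kg.
Tool frame: the origin (TCP) lies between the finger pads; the fingertips stand 8 mm ahead of it and the grasp point (between the pads) lies 11 mm behind it (arm.finger_overhang is the distance from the TCP to the fingertips, in m); z points along the fingers, y is the line along which they close (so a half turn about z gives the same grasp; the last joint's range is limited). The gripper opens to 88 mm and grips with 3 to 60 N. Pads are 19 mm wide; open, the fingers measure 130 mm over their backs; the gripper's body (78 mm by 193 mm) begins 47 mm behind the grasp point.
Start: joints at [1.631, 0.359, 0.012, 0, -1.224, -0.288], TCP at [0.152, 0.658, 0.235] pointing down, gripper open.
Joint ranges: [-3.07, 3.07], [-1.43, 2.12], [-1.02, 1.25], [-3.03, 1.67], [-3.05, -0], [-3.03, 3.03]. Speed limits (rad/s): [2.39, 2.39, 3.01, 3.14, 3.14, 3.14].

### API

Orientations are given as [roll, pitch, yaw] about the fixed x, y, z axes, in that order (R = Rz(yaw) Ry(pitch) Rx(roll)).
In Python, from station import arm gives the robot as it stands.
- The arm moves only by the tool move_arm, never from a script. Its argument "rows" is text: rows parted by semicolons, each of 7 numbers parted by spaces: the turn, a rotation vector about the tool's x, y, z in degrees, then the shift along the tool's x, y, z in m, then the finger opening in m, from 0 to 0.0876. A call has 1 to 8 rows; each row shifts and turns the commanded pose from where the row before left it, along the tool's axes as they then stand; what a row does not reach is not made up. A row lasts 1/8 s, in which the tool goes at most 62.5 mm and 10.7 degrees, less where a joint would pass 70% of its speed; a pose out of reach is approached as far as the arm can. A call is refused whole if a number of a shift passes 0.0625 or a number of a turn 10.7, either way. A call with a gripper value outside its range is refused whole. The fingers move at their own pace and stop on an object; "squeeze" is the grip in N (left out, the last holds). Time passes only in rows, so rows that do not move let the fingers close. It gives the time, the measured TCP pose, the force, the opening and the grip force at its end, in the units of the state.
- arm.get_state(): the state, without advancing time (a new reading comes with each control period).
- arm.grab_frame(name): name is "side" or "top"; returns (picture, depth): 384x512x3 uint8, blue, green, red; 384x512 float32, m along the optical axis (not along the pixel's ray), 0 where there is no reading.
- arm.camera_model(name): a dict with "mtx" (3x3 intrinsics, pixels), "camera_from_world" (4x4, takes a point from world to camera coordinates). Camera axes: x right, y down, z forward; pixel columns grow to the right and rows downward; lengths in m; the calibration is good to about 2 mm. A picture is of the moment at which its call begins. camera_model takes no time and is no camera call.
- arm.job_done(): hands the job in; it is judged then, once.
The state is a dict: "t": time; "q": joint angles; "qd": joint speeds; "joint_efforts": joint torques, N m; "eef_pos": TCP position; "ee_rot": TCP orientation; "force": force on the tool from outside, world axes, zero at the start; "moment": the same for the moment, N m; "width": finger opening in m; "gripper_force": force on a finger pad.
Only numpy, scipy, OpenCV 4.12 (cv2) and the standard library are available. Lean on these libraries where they do the work, as an engineer would, in place of code of your own. Each camera call takes 0.05 s, during which the arm holds its last target. There are 200 camera calls.

### The job

One of the three sealed cases on the mat has a part loose inside. Pick up the red, then the yellow, then the blue case, lift each one a good hand's breadth or more (10 cm and up) and tip it steeply end-down up there (30 degrees or more) to find out which one rattles, and stand the two that do not rattle flat on the mat again without disturbing the other things around. Finish while still gripping the one that rattles, held level and still about a hand's breadth above the middle of the flat reader's glass: do not put it down or let it go.

Things in the scene. Friction and masses are not known exactly. Their poses are not given: they have to be found in the camera images.
- case_red: sealed red plastic parts case, 110 mm long (its x), 56 mm wide (its y), 48 mm high, rigid, 0.43 to 0.51 kg with contents. Origin: centre of its underside, z up when upright. Grip it from above across the 56 mm width, at mid-length. The lid has a clear window at each end, 20 mm long, centred 37 mm from the middle along x; between them it is opaque.
- case_yellow: sealed yellow case, same build as the red one. In one case of the three (any colour) a 0.30 kg white part, 26 mm long, is loose: it starts at mid-length under the opaque lid and slides up to 38 mm either way along the case's x. In the other two an equally heavy black part is packed tight; weight tells nothing. The loose part slides once a case is tipped endwise about 20 degrees.
- case_blue: sealed blue case, same build as the red one. How a loose part shows: tipped endwise it slides to the low end with a knock and stays there when the case is level again; the balance shifts (about 0.11 N m about the case's y at the grip, twice that from end to end) and white shows in that end's window.
- mat: black rubber mat fixed on the bench, 150 mm (its x) by 360 mm (its y), 3 mm thick; origin: centre of its underside. The three cases stand on it side by side in any colour order, about 125 mm apart along the mat's y, lying along the mat's x.
- reader_glass (a point): centre of the glass on top of the fixed grey flat-bed reader, a flat box 130 x 120 mm, 28 mm high, left of the mat as the robot sees it; the point is 28 mm above the bench; z up.
- masking_tape: bystander: roll of masking tape lying flat, 102 mm across, 25 mm high, origin under its centre. Leave alone.
- label_roll: bystander: white roll of labels standing on end, 85 mm across, 69 mm high, origin under its centre. Leave alone.
- handheld: bystander: black and green handheld computer lying flat, 174 x 86 x 24 mm, origin under its centre. Leave alone.

How it is judged:
On the way, in this order (a step that is already met when the one before it is completed fails the run):
1. the red case is lifted clear (underside more than 80 mm up) and tipped by more than 20 degrees (height (world z) of case_red above 0.08 m and angle between case_red's own z axis and vertical above 0.35 rad), for 0.2 s.
2. the yellow case is lifted clear (underside more than 80 mm up) and tipped by more than 20 degrees (height (world z) of case_yellow above 0.08 m and angle between case_yellow's own z axis and vertical above 0.35 rad), for 0.2 s.
3. the blue case is lifted clear (underside more than 80 mm up) and tipped by more than 20 degrees (height (world z) of case_blue above 0.08 m and angle between case_blue's own z axis and vertical above 0.35 rad), for 0.2 s.
At the end, for the whole second after the job is handed in: The rattling case is gripped, still, level within 0.2 rad, its middle within 50 mm sideways of the centre of the reader's glass, its underside 60 to 220 mm above the bench; the other two stand upright (within 0.15 rad) on the mat, their middles inside its outline (((distance between part_loose_c0 and case_red below 0.075 m and horizontal distance between case_red and reader_glass below 0.05 m and height (world z) of case_red between 0.06 and 0.22 m and angle between case_red's own z axis and vertical below 0.2 rad and linear speed of each of case_red, case_yellow, case_blue below 0.03 m/s and angular speed of case_red below 0.2 rad/s and contact force between the fingers and case_red above 1 N and angle between each of case_yellow, case_blue's own z axis and vertical below 0.15 rad and z of case_yellow in the frame of mat between -0.005 and 0.012 m and x of case_yellow in the frame of mat between -0.075 and 0.075 m and y of case_yellow in the frame of mat between -0.18 and 0.18 m and z of case_blue in the frame of mat between -0.005 and 0.012 m and x of case_blue in the frame of mat between -0.075 and 0.075 m and y of case_blue in the frame of mat between -0.18 and 0.18 m) or (distance between part_loose_c0 and case_yellow below 0.075 m and horizontal distance between case_yellow and reader_glass below 0.05 m and height (world z) of case_yellow between 0.06 and 0.22 m and angle between case_yellow's own z axis and vertical below 0.2 rad and linear speed of each of case_yellow, case_red, case_blue below 0.03 m/s and angular speed of case_yellow below 0.2 rad/s and contact force between the fingers and case_yellow above 1 N and angle between each of case_red, case_blue's own z axis and vertical below 0.15 rad and z of case_red in the frame of mat between -0.005 and 0.012 m and x of case_red in the frame of mat between -0.075 and 0.075 m and y of case_red in the frame of mat between -0.18 and 0.18 m and z of case_blue in the frame of mat between -0.005 and 0.012 m and x of case_blue in the frame of mat between -0.075 and 0.075 m and y of case_blue in the frame of mat between -0.18 and 0.18 m) or (distance between part_loose_c0 and case_blue below 0.075 m and horizontal distance between case_blue and reader_glass below 0.05 m and height (world z) of case_blue between 0.06 and 0.22 m and angle between case_blue's own z axis and vertical below 0.2 rad and linear speed of each of case_blue, case_red, case_yellow below 0.03 m/s and angular speed of case_blue below 0.2 rad/s and contact force between the fingers and case_blue above 1 N and angle between each of case_red, case_yellow's own z axis and vertical below 0.15 rad and z of case_red in the frame of mat between -0.005 and 0.012 m and x of case_red in the frame of mat between -0.075 and 0.075 m and y of case_red in the frame of mat between -0.18 and 0.18 m and z of case_yellow in the frame of mat between -0.005 and 0.012 m and x of case_yellow in the frame of mat between -0.075 and 0.075 m and y of case_yellow in the frame of mat between -0.18 and 0.18 m))); the arm keeps its last pose, push and grip.
It fails at once if the masking tape is moved by more than 40 mm (distance of masking_tape from where it was at the start of the episode above 0.04 m).
It fails at once if the label roll is moved by more than 40 mm (distance of label_roll from where it was at the start of the episode above 0.04 m).
It fails at once if the handheld computer is moved by more than 40 mm (distance of handheld from where it was at the start of the episode above 0.04 m).
It also fails if it takes over 72 s, if anything falls off the work surface, if the arm or the gripper's body presses on something with over 40 N, if the wrist force passes 120 N, or if a joint passes its speed limit or range.

## Working session

There is one attempt and no reset: what is moved stays moved. The work goes in short steps, Python scripts to look and compute and a tool call to move; the robot and the scene stay as the last step left them, time stands still between calls to the robot, and variables do not carry over. Pictures are saved under pics/ and viewed, at most 10 in all, crops included, and the job is handed in when it is done.

Besides the shell and the picture viewer there is one more tool, called after "Emit:" as name(argument=value, ...) on one line, values as JSON. move_arm: Moves the arm, as the interface text tells. Its arguments: {"type":"object","properties":{"rows":{"type":"string"},"squeeze":{"type":"number"}},"required":["rows"]}

```bash
mkdir -p pics; cat > h.py <<'E'
import numpy as np,cv2
from station import arm
def ray(name,uv,z):
    m=arm.camera_model(name);K=np.array(m["mtx"]);T=np.array(m["camera_from_world"])
    R,t=T[:3,:3],T[:3,3];c=-R.T@t
    uv=np.atleast_2d(np.array(uv,float));d=(R.T@np.linalg.inv(K)@np.c_[uv,np.ones(len(uv))].T).T
    return c+d*((z-c[2])/d[:,2])[:,None]
def cloud(name,D):
    m=arm.camera_model(name);K=np.array(m["mtx"]);T=np.array(m["camera_from_world"])
    v,u=np.mgrid[:D.shape[0],:D.shape[1]]
    p=np.stack([(u-K[0,2])/K[0,0]*D,(v-K[1,2])/K[1,1]*D,D],-1)
    return (p-T[:3,3])@T[:3,:3]
E
python3 - <<'E'
from h import *
s=arm.get_state();print({k:np.round(s[k],3) for k in s})
P=[]
for n in("top","side"):
    I,D=arm.grab_frame(n);P.append(I);np.save(n+"D",D);cv2.imwrite(f"pics/{n}0.png",I)
    C=cloud(n,D);h=cv2.cvtColor(I,cv2.COLOR_BGR2HSV)
    T=np.array(arm.camera_model(n)["camera_from_world"]);print(n,"cam",-T[:3,:3].T@T[:3,3])
    for c,(a,b) in dict(red=(-8,8),yellow=(20,35),blue=(100,125)).items():
        H=h[...,0].astype(int);H=np.where(H>170,H-180,H)
        m=((H>=a)&(H<=b)&(h[...,1]>130)&(h[...,2]>60)).astype(np.uint8)
        k,l,st,ce=cv2.connectedComponentsWithStats(m)
        for i in range(1,k):
            if st[i,4]<200: continue
            p=C[(l==i)&(D>0)];top=p[p[:,2]>np.percentile(p[:,2],90)-.006]
            r=cv2.minAreaRect((top[:,:2]*1000).astype(np.float32))
            print(n,c,st[i],np.round(ce[i]),"zmax",np.percentile(p[:,2],90).round(3),"rect mm",np.round(r[0],1),np.round(r[1],1),round(r[2],1))
cv2.imwrite("pics/both.png",cv2.resize(np.vstack(P),(800*512//768*1,600*1)) if 0 else np.hstack([cv2.resize(p,(400,300)) for p in P]))
E
```

```text
{'t': np.float64(0.0), 'q': array([ 1.631,  0.359,  0.011, -0.   , -1.224, -0.288]), 'qd': array([-0.   , -0.001, -0.   , -0.001,  0.   ,  0.   ]), 'joint_efforts': array([ 0.0000e+00, -5.8270e+01,  2.9307e+01,  6.9970e+00,  7.0000e-03,
       -0.0000e+00]), 'eef_pos': array([0.152, 0.657, 0.234]), 'ee_rot': array([ 3.14 , -0.   , -0.228]), 'force': array([ 0.353,  0.428, -0.23 ]), 'moment': array([-0.001, -0.013,  0.013]), 'gripper_force': np.float64(0.0), 'width': np.float64(0.088)}
top cam [0.27238022 0.1304291  1.1212849 ]
top red [224 173  25  46 757] [236. 196.] zmax 0.052 rect mm [505.9 179.5] [109.8  55.9] 4.5
top red [ 93 319  53  42 589] [118. 340.] zmax 0.018 rect mm [147.2 468.8] [ 24.9 149.6] 35.6
top yellow [317 159  30  46 920] [331. 180.] zmax 0.052 rect mm [546.5 -72.8] [111.3  56.8] 4.7
top blue [ 454    0   58   71 1960] [491.  22.] zmax 0.461 rect mm [ 730.7 -295.2] [98.1 13.4] 30.1
top blue [ 226   25   66   60 1772] [258.  56.] zmax 0.151 rect mm [881.7 124.1] [  8.7 175.5] 28.6
top blue [  392    32   120   226 10891] [467. 133.] zmax 0.156 rect mm [ 644.9 -441
[... 455 characters left out ...]
9] 54.5
side yellow [ 144  210   41   50 1332] [163. 234.] zmax 0.051 rect mm [549.2 -72. ] [116.4  56.4] 4.6
side blue [   0   49   62   90 3867] [26. 98.] zmax 0.485 rect mm [ 842.1 -285. ] [ 5.3 44. ] 31.6
side blue [ 393  119   66   37 1150] [430. 135.] zmax 0.064 rect mm [467.5 754.1] [137.1 576.7] 59.7
side blue [ 193  197   40   44 1098] [212. 218.] zmax 0.051 rect mm [521.8  48.5] [114.5  58.2] 4.9
side blue [  0 212  10  34 221] [  3. 230.] zmax 0.183 rect mm [ 637.7 -362.1] [10.4 17. ] 75.3
side blue [   0  253   92  131 7392] [ 36. 331.] zmax 0.117 rect mm [ 873.8 -339.1] [17.2 81.3] 30.5
side blue [271 279  20  45 570] [281. 302.] zmax 0.101 rect mm [890.6  50.9] [27.2 59.9] 60.9
```

View pics/top0.png

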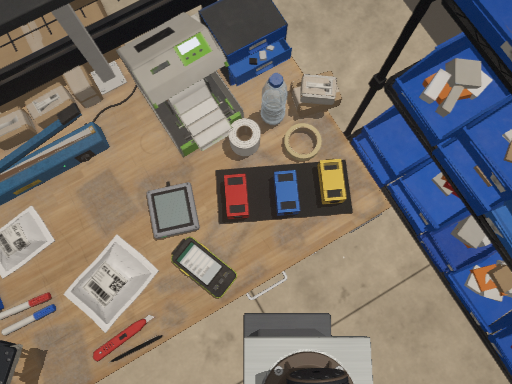

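View pics/side0.png

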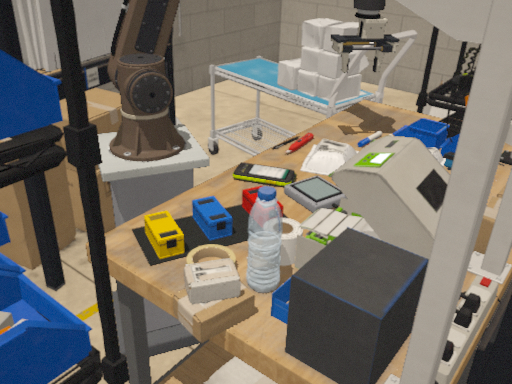

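The top view shows red (236,196), blue (286,192) and yellow (331,180) on the mat. The reader is at about (173,210), the label roll at (244,138), the tape at (301,142) and the handheld at (204,267). Next I measure the reader and mat.

```bash
python3 - <<'E'
from h import *
I=cv2.imread("pics/top0.png");D=np.load("topD.npy");C=cloud("top",D)
roi=np.zeros(D.shape,bool);roi[172:245,135:212]=1
m=(roi&(abs(C[...,2]-.028)<.006)).astype(np.uint8)
k,l,st,ce=cv2.connectedComponentsWithStats(m);i=1+np.argmax(st[1:,4])
p=C[l==i];print("reader",st[i],p[:,2].mean(),cv2.minAreaRect((p[:,:2]*1000).astype(np.float32)))
h=cv2.cvtColor(I,cv2.COLOR_BGR2HSV)
roi[:]=0;roi[150:230,205:365]=1
m=(roi&(h[...,2]<60)&(C[...,2]<.012)).astype(np.uint8)
k,l,st,ce=cv2.connectedComponentsWithStats(m);i=1+np.argmax(st[1:,4])
v,u=np.nonzero(l==i);q=ray("top",np.c_[u,v],.003);print("mat",cv2.minAreaRect((q[:,:2]*1000).astype(np.float32)))
for n,(u,v) in dict(label=(244,138),tape=(301,142),hand=(204,267),bottle=(274,100)).items():
    w=C[v-8:v+9,u-8:u+9].reshape(-1,3);print(n,ray("top",(u,v),.05).round(3),w[:,2].max().round(3))
E
```

```text
reader [ 146  182   53   56 2023] 0.026596515950973176 ((472.7193298339844, 348.1811828613281), (128.13731384277344, 118.81123352050781), 13.109269142150879)
mat ((525.6007080078125, 53.66973876953125), (147.67623901367188, 355.7261657714844), 4.567127227783203)
label [[0.66  0.158 0.05 ]] 1.121
tape [[0.648 0.006 0.05 ]] 0.024
hand [[0.321 0.257 0.05 ]] 1.121
bottle [[0.769 0.077 0.05 ]] 1.121
```

Emit:
move_arm(rows="0 0 0 0.038 0.032 0 0.0876;0 0 0 0.038 0.032 0 0.0876;0 0 0 0.038 0.032 0 0.0876;0 0 0 0.038 0.032 0 0.0876;0 0 0 0.038 0.032 0 0.0876;0 0 0 0.038 0.032 0 0.0876;0 0 0 0.038 0.032 0 0.0876;0 0 0 0.038 0.032 0 0.0876", squeeze=55)

```text
t: 1.1
eef_pos: [0.3914, 0.338, 0.2344]
ee_rot: [3.141, 0.0, -0.228]
force: [0.4, 0.6, 0.3]
width: 0.0876
gripper_force: 0.0
```

Emit:
move_arm(rows="0 0 0 0.038 0.032 0 0.0876;0 0 0 0.038 0.032 0 0.0876;0 0 0 0.038 0.032 0 0.0876;0 0 0 0.035 0.034 0 0.0876;0 0 -8.8 0 0 0.02 0.0876;0 0 -8.8 0 0 0.02 0.0876;0 0 0 0 0 0 0.0876;0 0 0 0 0 0 0.0876")

```text
t: 2.1
eef_pos: [0.5069, 0.1795, 0.1952]
ee_rot: [-3.142, -0.001, 0.076]
force: [0.2, -1.0, 0.1]
width: 0.0873
gripper_force: 0.0
```

Emit:
move_arm(rows="0 0 0 0 0 0.045 0.0876;0 0 0 0 0 0.045 0.0876;0 0 0 0 0 0.045 0.0876;0 0 0 0 0 0.028 0.0876;0 0 0 0 0 0.01 0.0876;0 0 0 0 0 0 0.0876")

```text
t: 2.85
eef_pos: [0.507, 0.1797, 0.022]
ee_rot: [-3.142, -0.0, 0.079]
force: [0.6, 0.4, 0.3]
width: 0.0877
gripper_force: 0.0
```

Emit:
move_arm(rows="0 0 0 0 0 0 0.045;0 0 0 0 0 0 0.045;0 0 0 0 0 0 0.045;0 0 0 0 0 0 0.045;0 0 0 0 0 0 0.045;0 0 0 0 0 0 0.045", squeeze=55)

```text
t: 3.6
eef_pos: [0.5067, 0.1792, 0.022]
ee_rot: [-3.142, -0.0, 0.079]
force: [-1.2, -0.9, 5.8]
width: 0.0559
gripper_force: 55.0
```

Emit:
move_arm(rows="0 0 0 0 0 -0.01 0.045;0 0 0 0 0 -0.03 0.045;0 0 0 0 0 -0.04 0.045;0 0 0 0 0 -0.04 0.045;0 0 0 0 0 -0.04 0.045;0 0 0 0 0 -0.02 0.045;0 0 0 0 0 0 0.045;0 0 0 0 0 0 0.045")

```text
t: 4.6
eef_pos: [0.5056, 0.1788, 0.2002]
ee_rot: [3.141, 0.002, 0.079]
force: [-0.3, -0.1, -4.0]
width: 0.0557
gripper_force: 55.0
```

```bash
cat > st.py <<'E'
from h import *
import sys
s=arm.get_state();R=cv2.Rodrigues(np.array([0,0,s["ee_rot"][2]]))[0]
print(round(s["t"],2),"pos",np.round(s["eef_pos"],4),"rot",np.round(s["ee_rot"],3),"F",np.round(s["force"],2),"M",np.round(s["moment"],3),"M about yawed axes",np.round(R.T@s["moment"],3),"w",round(float(s["width"]),4))
E
python3 st.py
```

```text
4.6 pos [0.5056 0.1788 0.2002] rot [3.141e+00 2.000e-03 7.900e-02] F [-0.35 -0.14 -4.01] M [-0.068  0.067 -0.018] M about yawed axes [-0.063  0.072 -0.018] w 0.0557
```

Emit:
move_arm(rows="0 6 0 0 0 0 0.045;0 10 0 0 0 0 0.045;0 10 0 0 0 0 0.045;0 10 0 0 0 0 0.045;0 0 0 0 0 0 0.045;0 0 0 0 0 0 0.045;0 0 0 0 0 0 0.045;0 0 0 0 0 0 0.045")

```text
t: 5.6
eef_pos: [0.5289, 0.1677, 0.2186]
ee_rot: [3.115, -0.51, 0.065]
force: [-1.1, 0.0, -4.5]
width: 0.056
gripper_force: 55.0
```

```bash
python3 st.py
```

```text
5.6 pos [0.5289 0.1677 0.2186] rot [ 3.115 -0.51   0.065] F [-1.12  0.04 -4.45] M [-0.073  2.404 -0.006] M about yawed axes [ 0.084  2.403 -0.006] w 0.056
```

Emit:
move_arm(rows="0 -6 0 0 0 0 0.045;0 -10 0 0 0 0 0.045;0 -10 0 0 0 0 0.045;0 -10 0 0 0 0 0.045;0 0 0 0 0 0 0.045;0 0 0 0 0 0 0.045;0 0 0 0 0 0 0.045")

```text
t: 6.48
eef_pos: [0.532, 0.1624, 0.2206]
ee_rot: [3.109, 0.074, 0.042]
force: [-1.1, -0.1, -4.4]
width: 0.0557
gripper_force: 55.0
```

```bash
python3 st.py; python3 - <<'E'
from h import *
I,D=arm.grab_frame("top");cv2.imwrite("pics/red.png",cv2.resize(I[120:280,130:360],None,fx=3,fy=3))
E
```

```text
6.47 pos [0.532  0.1624 0.2206] rot [3.109 0.074 0.042] F [-1.09 -0.05 -4.42] M [ 0.176 -0.287  0.034] M about yawed axes [ 0.164 -0.294  0.034] w 0.0557
```

View pics/red.png

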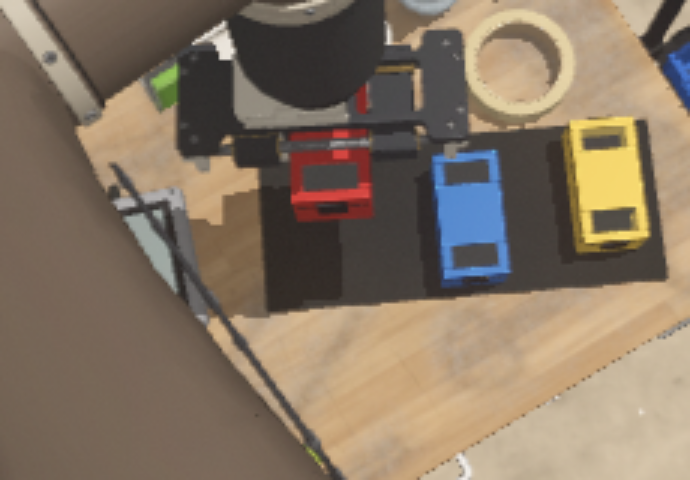

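Red's near window, at about (330,178) in the crop, is dark. The row speed limits cut some of the turn, so I'll level the case from measured poses.

```bash
cat > tgt.py <<'E'
from h import *
import sys
from scipy.spatial.transform import Rotation as Ro
def go(x,y,z,yaw):
    s=arm.get_state();A=Ro.from_euler("xyz",s["ee_rot"]);B=Ro.from_euler("xyz",[np.pi,0,yaw])
    print("turn deg",np.round((A.inv()*B).as_rotvec(degrees=True),2),"then shift in level frame",np.round(B.inv().apply(np.array([x,y,z])-s["eef_pos"]),4))
if __name__=="__main__": go(*map(float,sys.argv[1:]))
E
python3 tgt.py .5067 .1792 .023 .079
```

```text
turn deg [ 1.76  4.23 -2.04] then shift in level frame [-0.0239 -0.0187  0.1979]
```

Emit:
move_arm(rows="0.9 2.1 -1 0 0 0 0.045;0.9 2.1 -1 0 0 0 0.045;0 0 0 0 0 0 0.045;0 0 0 0 0 0 0.045;0 0 0 0 0 0 0.045")

```text
t: 7.15
eef_pos: [0.5329, 0.1626, 0.2205]
ee_rot: [-3.141, 0.002, 0.077]
force: [0.0, -0.6, -4.4]
width: 0.0559
gripper_force: 55.0
```

```bash
python3 st.py;python3 tgt.py .5067 .1792 .023 .079
```

```text
7.15 pos [0.5329 0.1626 0.2205] rot [-3.141e+00  2.000e-03  7.700e-02] F [ 0.03 -0.63 -4.4 ] M [-0.006 -0.018 -0.005] M about yawed axes [-0.007 -0.018 -0.005] w 0.0559
turn deg [-0.01  0.11 -0.09] then shift in level frame [-0.0248 -0.0186  0.1975]
```

```bash
cat > avg.py <<'E'
from h import *
L=[]
for i in range(6):
    I,D=arm.grab_frame("top");s=arm.get_state();L.append(s["moment"])
print(np.round(L,3)[:,1],"mean",np.mean(L,0).round(3), s["ee_rot"].round(3) if hasattr(s["ee_rot"],"round") else s["ee_rot"])
for n in("top",):
    T=np.array(arm.camera_model(n)["camera_from_world"]);K=np.array(arm.camera_model(n)["mtx"])
    p=np.array(s["eef_pos"]);y=s["ee_rot"][2]
    for sg in(-1,1):
        w=p+np.array([np.cos(y)*sg*.037,np.sin(y)*sg*.037,.029]);c=K@(T[:3,:3]@w+T[:3,3]);u,v=(c[:2]/c[2]).round().astype(int);print("window",sg,u,v,I[v-2:v+3,u-3:u+4].mean((0,1)).round())
E
python3 avg.py
```

```text
[-0.028 -0.08   0.007 -0.047 -0.011 -0.014] mean [-0.022 -0.029  0.009] [3.142e+00 2.000e-03 7.700e-02]
window -1 241 179 [68. 69. 71.]
window 1 238 146 [44. 44. 47.]
```

Red's window reads dark (69) and its moment is about zero, so it does not rattle. I'll put it back.

Emit:
move_arm(rows="0 0 0 -0.0125 -0.0093 0.02 0.045;0 0 0 -0.0125 -0.0093 0.04 0.045;0 0 0 0 0 0.045 0.045;0 0 0 0 0 0.045 0.045;0 0 0 0 0 0.03 0.045;0 0 0 0 0 0.01 0.045;0 0 0 0 0 0.005 0.045;0 0 0 0 0 0 0.045")

```text
t: 8.45
eef_pos: [0.5068, 0.1795, 0.0263]
ee_rot: [-3.141, 0.0, 0.078]
force: [-0.0, -0.1, -4.5]
width: 0.0556
gripper_force: 55.0
```

```bash
python3 st.py;python3 tgt.py .5067 .1792 .0225 .079
```

```text
8.45 pos [0.5068 0.1795 0.0263] rot [-3.141  0.     0.078] F [-0.01 -0.15 -4.55] M [ 0.012  0.009 -0.012] M about yawed axes [ 0.013  0.008 -0.012] w 0.0556
turn deg [-0.05  0.03 -0.08] then shift in level frame [-0.0001  0.0003  0.0038]
```

Emit:
move_arm(rows="0 0 0 0 0 0.002 0.045;0 0 0 0 0 0.002 0.045;0 0 0 0 0 0 0.0876;0 0 0 0 0 0 0.0876;0 0 0 0 0 0 0.0876;0 0 0 0 0 0 0.0876")

```text
t: 9.2
eef_pos: [0.5062, 0.1791, 0.0216]
ee_rot: [-3.141, 0.002, 0.077]
force: [0.1, -0.1, 0.2]
width: 0.0864
gripper_force: 0.0
```

Emit:
move_arm(rows="0 0 0 0 0 -0.03 0.0876;0 0 0 0 0 -0.05 0.0876;0 0 0 0 0 -0.05 0.0876;0 0 0 0.0033 0.0424 -0.01 0.0876;0 0 0 0.0033 0.0424 0 0.0876;0 0 0 0.0033 0.0424 0 0.0876;0 0 0 0.0033 0.0424 0 0.0876;0 0 0 0.0033 0.0424 0 0.0876")

```text
t: 10.2
eef_pos: [0.5393, -0.0324, 0.1616]
ee_rot: [-3.141, 0.001, 0.078]
force: [0.4, -0.1, -0.0]
width: 0.0876
gripper_force: 0.0
```

Emit:
move_arm(rows="0 0 0 0.0033 0.0424 0 0.0876;0 0 0 0 0 0 0.0876;0 0 0 0 0 0 0.0876")

```text
t: 10.58
eef_pos: [0.5456, -0.0732, 0.1613]
ee_rot: [-3.141, 0.002, 0.077]
force: [-0.1, -0.5, -0.7]
width: 0.0878
gripper_force: 0.0
```

```bash
python3 tgt.py .5465 -.0728 .022 .081; python3 - <<'E'
from h import *
I,D=arm.grab_frame("top");cv2.imwrite("pics/red2.png",cv2.resize(I[120:280,130:360],None,fx=3,fy=3))
h=cv2.cvtColor(I,cv2.COLOR_BGR2HSV);C=cloud("top",D)
m=((h[...,0]<8)|(h[...,0]>172))&(h[...,1]>130)&(h[...,2]>60)&(abs(C[...,2]-.051)<.006);m[:150]=0;m[240:]=0
p=C[m];print(len(p),cv2.minAreaRect((p[:,:2]*1000).astype(np.float32)))
E
```

```text
turn deg [-0.02  0.11 -0.26] then shift in level frame [ 0.0009 -0.0003  0.1393]
605 ((506.56353759765625, 180.2471923828125), (111.10646057128906, 55.928123474121094), 4.31602144241333)
```

View pics/red2.png

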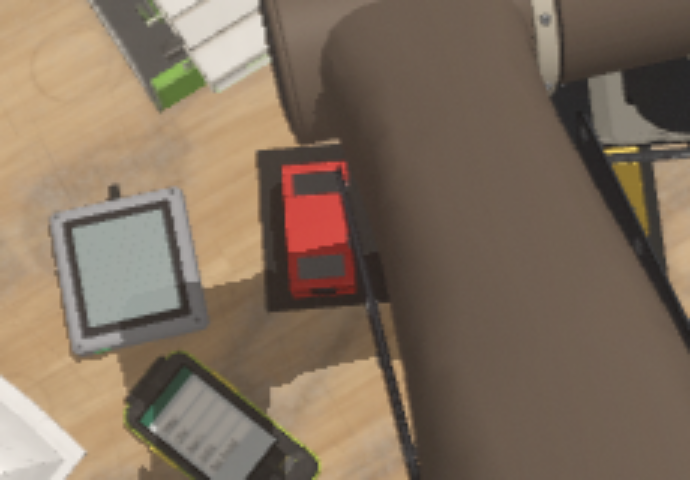

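Red stands upright at crop (320,230), both windows dark. Next is yellow.

Emit:
move_arm(rows="0 0 0 0.001 0 0.045 0.0876;0 0 0 0 0 0.045 0.0876;0 0 0 0 0 0.035 0.0876;0 0 0 0 0 0.0143 0.0876;0 0 0 0 0 0 0.0876")

```text
t: 11.25
eef_pos: [0.5464, -0.0724, 0.0218]
ee_rot: [3.142, 0.003, 0.079]
force: [-0.1, -0.0, 1.2]
width: 0.0875
gripper_force: 0.0
```

Emit:
move_arm(rows="0 0 0 0 0 0 0.045;0 0 0 0 0 0 0.045;0 0 0 0 0 0 0.045;0 0 0 0 0 0 0.045;0 0 0 0 0 0 0.045;0 0 0 0 0 0 0.045")

```text
t: 12.0
eef_pos: [0.5469, -0.0731, 0.0227]
ee_rot: [-3.142, 0.001, 0.078]
force: [-1.8, -1.4, 6.0]
width: 0.0558
gripper_force: 55.0
```

```bash
python3 st.py
```

```text
12.0 pos [ 0.5469 -0.0731  0.0227] rot [-3.142e+00  1.000e-03  7.800e-02] F [-1.79 -1.42  6.04] M [-0.264  0.389 -0.033] M about yawed axes [-0.233  0.408 -0.033] w 0.0558
```

Emit:
move_arm(rows="0 0 0 0 0 -0.01 0.045;0 0 0 0 0 -0.03 0.045;0 0 0 0 0 -0.04 0.045;0 0 0 0 0 -0.04 0.045;0 0 0 0 0 -0.04 0.045;0 0 0 0 0 -0.02 0.045;0 0 0 0 0 0 0.045;0 0 0 0 0 0 0.045")

```text
t: 13.0
eef_pos: [0.5458, -0.0729, 0.2007]
ee_rot: [-3.141, 0.004, 0.077]
force: [0.6, -0.3, -5.3]
width: 0.0556
gripper_force: 55.0
```

```bash
python3 avg.py
```

```text
[ 0.045  0.018 -0.091 -0.03  -0.021 -0.054] mean [-0.03  -0.022 -0.004] [-3.141e+00  3.000e-03  7.700e-02]
window -1 349 175 [65. 68. 69.]
window 1 345 143 [39. 41. 43.]
```

Emit:
move_arm(rows="0 5 0 0 0 0 0.045;0 5 0 0 0 0 0.045;0 5 0 0 0 0 0.045;0 5 0 0 0 0 0.045;0 5 0 0 0 0 0.045;0 5 0 0 0 0 0.045;0 5 0 0 0 0 0.045;0 0 0 0 0 0 0.045")

```text
t: 14.3
eef_pos: [0.548, -0.0824, 0.2043]
ee_rot: [3.128, -0.588, 0.078]
force: [-0.1, -2.1, -4.3]
width: 0.0555
gripper_force: 55.0
```

Emit:
move_arm(rows="0 0 0 0 0 0 0.045;0 0 0 0 0 0 0.045;0 0 0 0 0 0 0.045")

```text
t: 14.68
eef_pos: [0.5517, -0.0809, 0.2069]
ee_rot: [3.131, -0.592, 0.076]
force: [-0.1, 0.5, -4.7]
width: 0.0556
gripper_force: 55.0
```

Emit:
move_arm(rows="0 -5 0 0 0 0 0.045;0 -5 0 0 0 0 0.045;0 -5 0 0 0 0 0.045;0 -5 0 0 0 0 0.045;0 -5 0 0 0 0 0.045;0 -5 0 0 0 0 0.045;0 -5 0 0 0 0 0.045;0 0 0 0 0 0 0.045")

```text
t: 15.68
eef_pos: [0.5538, -0.0831, 0.2064]
ee_rot: [3.129, 0.009, 0.066]
force: [0.5, 0.5, -4.7]
width: 0.0557
gripper_force: 55.0
```

```bash
python3 tgt.py .5469 -.0731 .023 .078
```

```text
turn deg [ 0.72  0.49 -0.66] then shift in level frame [-0.0061 -0.0105  0.1834]
```

Baseline is −0.022. I'll level the case and compare.

Emit:
move_arm(rows="0.7 0.5 -0.7 0 0 0 0.045;0 0 0 0 0 0 0.045;0 0 0 0 0 0 0.045;0 0 0 0 0 0 0.045")

```text
t: 16.18
eef_pos: [0.5518, -0.0841, 0.2076]
ee_rot: [3.14, -0.001, 0.078]
force: [0.4, 0.3, -4.6]
width: 0.056
gripper_force: 55.0
```

```bash
python3 avg.py; python3 tgt.py .5469 -.0731 .023 .078
```

```text
[-0.055 -0.123 -0.112 -0.139 -0.136 -0.116] mean [-0.009 -0.113  0.008] [ 3.14  -0.     0.078]
window -1 355 172 [150. 161. 163.]
window 1 350 139 [50. 52. 55.]
turn deg [ 0.08 -0.02  0.02] then shift in level frame [-0.0042 -0.0113  0.1842]
```

Yellow rattles: the moment shifted by −0.09 and its near window turned white (160, was 68). I still have to test blue, so yellow goes back down for now.

Emit:
move_arm(rows="0 0 0 -0.0022 -0.0057 0.02 0.045;0 0 0 -0.002 -0.0056 0.04 0.045;0 0 0 0 0 0.045 0.045;0 0 0 0 0 0.04 0.045;0 0 0 0 0 0.025 0.045;0 0 0 0 0 0.009 0.045;0 0 0 0 0 0 0.045;0 0 0 0 0 0 0.045")

```text
t: 17.48
eef_pos: [0.548, -0.0732, 0.0294]
ee_rot: [3.14, -0.002, 0.079]
force: [0.5, 0.1, -3.7]
width: 0.0556
gripper_force: 55.0
```

```bash
python3 st.py; python3 tgt.py .5469 -.0731 .0225 .078
```

```text
17.48 pos [ 0.548  -0.0732  0.0294] rot [ 3.14e+00 -2.00e-03  7.90e-02] F [ 0.48  0.12 -3.66] M [-0.055 -0.101 -0.038] M about yawed axes [-0.063 -0.096 -0.038] w 0.0556
turn deg [ 0.08 -0.14  0.04] then shift in level frame [-0.0011 -0.0002  0.0069]
```

Emit:
move_arm(rows="0 0 0 -0.001 0 0.0035 0.045;0 0 0 0 0 0.003 0.045;0 0 0 0 0 0 0.045;0 0 0 0 0 0 0.0876;0 0 0 0 0 0 0.0876;0 0 0 0 0 0 0.0876;0 0 0 0 0 0 0.0876")

```text
t: 18.35
eef_pos: [0.546, -0.0735, 0.0217]
ee_rot: [3.14, -0.0, 0.078]
force: [-0.1, -0.4, -0.3]
width: 0.0861
gripper_force: 0.0
```

Emit:
move_arm(rows="0 0 0 0 0 -0.03 0.0876;0 0 0 0 0 -0.05 0.0876;0 0 0 0 0 -0.05 0.0876;0 0 0 -0.0073 -0.0411 -0.01 0.0876;0 0 0 -0.0073 -0.0411 0 0.0876;0 0 0 -0.0073 -0.0411 0 0.0876;0 0 0 0 0 0 0.0876;0 0 0 0 0 0 0.0876")

```text
t: 19.35
eef_pos: [0.5144, 0.048, 0.1615]
ee_rot: [3.14, -0.0, 0.079]
force: [-0.7, -0.1, -0.8]
width: 0.0875
gripper_force: 0.0
```

```bash
python3 tgt.py .5154 .0482 .022 .08
```

```text
turn deg [ 0.09 -0.02 -0.04] then shift in level frame [ 0.001  -0.0002  0.1395]
```

Emit:
move_arm(rows="0 0 0 0.001 0 0.045 0.0876;0 0 0 0 0 0.045 0.0876;0 0 0 0 0 0.035 0.0876;0 0 0 0 0 0.0145 0.0876;0 0 0 0 0 0 0.0876")

```text
t: 19.98
eef_pos: [0.5154, 0.0471, 0.0215]
ee_rot: [3.139, 0.001, 0.078]
force: [0.3, 0.4, 0.4]
width: 0.0879
gripper_force: 0.0
```

Emit:
move_arm(rows="0 0 0 0 0 0 0.045;0 0 0 0 0 0 0.045;0 0 0 0 0 0 0.045;0 0 0 0 0 0 0.045;0 0 0 0 0 0 0.045;0 0 0 0 0 0 0.045")

```text
t: 20.72
eef_pos: [0.5157, 0.0479, 0.0226]
ee_rot: [3.14, -0.001, 0.079]
force: [-1.4, -1.0, 5.8]
width: 0.0558
gripper_force: 55.0
```

```bash
python3 st.py
```

```text
20.73 pos [0.5157 0.0479 0.0226] rot [ 3.14e+00 -1.00e-03  7.90e-02] F [-1.39 -0.96  5.78] M [-0.328  0.438 -0.001] M about yawed axes [-0.293  0.462 -0.001] w 0.0558
```

Emit:
move_arm(rows="0 0 0 0 0 -0.01 0.045;0 0 0 0 0 -0.03 0.045;0 0 0 0 0 -0.04 0.045;0 0 0 0 0 -0.04 0.045;0 0 0 0 0 -0.04 0.045;0 0 0 0 0 -0.02 0.045;0 0 0 0 0 0 0.045;0 0 0 0 0 0 0.045")

```text
t: 21.72
eef_pos: [0.5143, 0.0479, 0.2007]
ee_rot: [3.14, 0.002, 0.078]
force: [-0.3, 0.2, -5.2]
width: 0.0557
gripper_force: 55.0
```

```bash
python3 avg.py
```

```text
[ 0.056 -0.009 -0.022 -0.021 -0.007  0.008] mean [-0.016  0.001  0.015] [3.14e+00 1.00e-03 7.80e-02]
window -1 294 189 [66. 68. 70.]
window 1 291 156 [48. 53. 60.]
```

Emit:
move_arm(rows="0 5 0 0 0 0 0.045;0 5 0 0 0 0 0.045;0 5 0 0 0 0 0.045;0 5 0 0 0 0 0.045;0 5 0 0 0 0 0.045;0 5 0 0 0 0 0.045;0 5 0 0 0 0 0.045;0 0 0 0 0 0 0.045")

```text
t: 23.02
eef_pos: [0.528, 0.0432, 0.2289]
ee_rot: [-3.13, -0.569, 0.078]
force: [-0.3, -1.3, -5.4]
width: 0.0557
gripper_force: 55.0
```

Emit:
move_arm(rows="0 0 0 0 0 0 0.045;0 0 0 0 0 0 0.045;0 0 0 0 0 0 0.045")

```text
t: 23.4
eef_pos: [0.5279, 0.0443, 0.2275]
ee_rot: [-3.131, -0.567, 0.08]
force: [-0.2, -0.2, -4.8]
width: 0.0559
gripper_force: 55.0
```

Emit:
move_arm(rows="0 -5 0 0 0 0 0.045;0 -5 0 0 0 0 0.045;0 -5 0 0 0 0 0.045;0 -5 0 0 0 0 0.045;0 -5 0 0 0 0 0.045;0 -5 0 0 0 0 0.045;0 -5 0 0 0 0 0.045;0 0 0 0 0 0 0.045")

```text
t: 24.4
eef_pos: [0.5316, 0.0424, 0.2284]
ee_rot: [-3.135, 0.029, 0.082]
force: [-0.0, 0.9, -5.4]
width: 0.056
gripper_force: 55.0
```

```bash
python3 tgt.py .5157 .0479 .023 .079
```

```text
turn deg [-0.37  1.68  0.16] then shift in level frame [-0.0154 -0.0068  0.2054]
```

Emit:
move_arm(rows="-0.4 1.7 0.2 0 0 0 0.045;0 0 0 0 0 0 0.045;0 0 0 0 0 0 0.045;0 0 0 0 0 0 0.045")

```text
t: 24.9
eef_pos: [0.5301, 0.0418, 0.2301]
ee_rot: [3.142, -0.003, 0.079]
force: [-0.5, 0.6, -5.3]
width: 0.0553
gripper_force: 55.0
```

```bash
python3 avg.py; python3 tgt.py .5157 .0479 .023 .079
```

```text
[-0.002  0.034  0.028  0.021 -0.001  0.043] mean [-0.048  0.02   0.005] [ 3.141e+00 -2.000e-03  7.900e-02]
window -1 298 179 [68. 70. 72.]
window 1 295 146 [44. 44. 47.]
turn deg [ 0.02 -0.11 -0.02] then shift in level frame [-0.014  -0.0073  0.2066]
```

Blue shows no shift (+0.02 and a dark window), so yellow is the one. I'll put blue back.

Emit:
move_arm(rows="0 0 0 -0.007 -0.0037 0.03 0.045;0 0 0 -0.007 -0.0036 0.045 0.045;0 0 0 0 0 0.045 0.045;0 0 0 0 0 0.045 0.045;0 0 0 0 0 0.027 0.045;0 0 0 0 0 0.009 0.045;0 0 0 0 0 0 0.045;0 0 0 0 0 0 0.045")

```text
t: 26.2
eef_pos: [0.5171, 0.0483, 0.0299]
ee_rot: [-3.141, -0.004, 0.079]
force: [-0.1, -0.1, -4.7]
width: 0.0556
gripper_force: 55.0
```

```bash
python3 tgt.py .5157 .0479 .0225 .079
```

```text
turn deg [-0.01 -0.24  0.01] then shift in level frame [-0.0015  0.0003  0.0074]
```

Emit:
move_arm(rows="0 0 0 -0.001 0 0.004 0.045;0 0 0 0 0 0.003 0.045;0 0 0 0 0 0 0.045;0 0 0 0 0 0 0.0876;0 0 0 0 0 0 0.0876;0 0 0 0 0 0 0.0876;0 0 0 0 0 0 0.0876")

```text
t: 27.08
eef_pos: [0.5152, 0.0478, 0.0216]
ee_rot: [3.141, -0.002, 0.079]
force: [-0.4, -0.9, -0.2]
width: 0.0859
gripper_force: 0.0
```

Emit:
move_arm(rows="0 0 0 0 0 -0.03 0.0876;0 0 0 0 0 -0.05 0.0876;0 0 0 0 0 -0.05 0.0876;0 0 0 0.0072 0.0411 -0.01 0.0876;0 0 0 0.0072 0.0411 0 0.0876;0 0 0 0.0072 0.0411 0 0.0876;0 0 0 0 0 0 0.0876;0 0 0 0 0 0 0.0876")

```text
t: 28.08
eef_pos: [0.5458, -0.0735, 0.1614]
ee_rot: [3.141, -0.001, 0.078]
force: [0.4, 0.0, -0.6]
width: 0.0875
gripper_force: 0.0
```

```bash
python3 tgt.py .5465 -.0733 .022 .079; python3 - <<'E'
from h import *
for n in("side","top"):
    I,D=arm.grab_frame(n);cv2.imwrite(f"pics/{n}b.png",I);h=cv2.cvtColor(I,cv2.COLOR_BGR2HSV);C=cloud(n,D);H=h[...,0]
    for c,k in dict(red=(H<8)|(H>172),yel=(H>20)&(H<35),blue=(H>100)&(H<125)).items():
        m=k&(h[...,1]>130)&(h[...,2]>60)&(abs(C[...,2]-.051)<.006)&(abs(C[...,0]-.53)<.12)&(abs(C[...,1]-.055)<.2)
        p=C[m]
        if len(p)>20:print(n,c,len(p),cv2.minAreaRect((p[:,:2]*1000).astype(np.float32)))
E
```

```text
turn deg [ 0.02 -0.08 -0.06] then shift in level frame [ 0.0007 -0.0002  0.1394]
side red 139 ((512.46142578125, 178.47569274902344), (111.53585815429688, 53.692726135253906), 8.579631805419922)
side yel 641 ((549.6881103515625, -72.33258056640625), (113.80382537841797, 57.3309326171875), 4.135926246643066)
side blue 512 ((521.6000366210938, 48.88941955566406), (109.79966735839844, 57.222957611083984), 5.224921703338623)
top red 613 ((506.21240234375, 180.26414489746094), (110.36518859863281, 55.780418395996094), 4.151439666748047)
top yel 136 ((537.72802734375, -97.10247802734375), (82.65460205078125, 24.424816131591797), 21.144981384277344)
```

View pics/sideb.png

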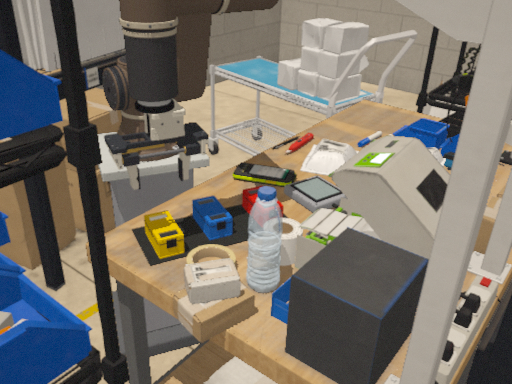

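The side view shows all three cases upright, with yellow at (163,234), blue at (212,218) and the red case partly hidden at (250,198). Now I'll re-grip yellow.

Emit:
move_arm(rows="0 0 0 0.0007 0 0.045 0.0876;0 0 0 0 0 0.045 0.0876;0 0 0 0 0 0.035 0.0876;0 0 0 0 0 0.0144 0.0876;0 0 0 0 0 0 0.0876")

```text
t: 28.8
eef_pos: [0.5468, -0.0729, 0.022]
ee_rot: [3.141, -0.001, 0.08]
force: [-0.1, 0.5, -0.1]
width: 0.0875
gripper_force: 0.0
```

Emit:
move_arm(rows="0 0 0 0 0 0 0.045;0 0 0 0 0 0 0.045;0 0 0 0 0 0 0.045;0 0 0 0 0 0 0.045;0 0 0 0 0 0 0.045;0 0 0 0 0 0 0.045")

```text
t: 29.55
eef_pos: [0.5473, -0.0734, 0.0229]
ee_rot: [3.141, -0.003, 0.079]
force: [-1.6, 0.1, 5.7]
width: 0.0559
gripper_force: 55.0
```

Emit:
move_arm(rows="0 0 0 0 0 -0.01 0.045;0 0 0 0 0 -0.03 0.045;0 0 0 0 0 -0.04 0.045;0 0 0 0 0 -0.04 0.045;0 0 0 0 0 -0.04 0.045;0 0 0 0 0 -0.02 0.045;0 0 0 0 0 0 0.045;0 0 0 0 0 0 0.045")

```text
t: 30.55
eef_pos: [0.5456, -0.0733, 0.201]
ee_rot: [3.142, 0.0, 0.078]
force: [-1.1, 0.2, -5.0]
width: 0.0562
gripper_force: 55.0
```

```bash
python3 tgt.py .4727 .3482 .16 .078; python3 avg.py
```

```text
turn deg [0.   0.01 0.02] then shift in level frame [-0.0399 -0.4259  0.041 ]
[-0.115 -0.092 -0.144 -0.195 -0.091 -0.145] mean [-0.013 -0.13  -0.022] [ 3.141e+00 -1.000e-03  7.900e-02]
window -1 350 175 [149. 160. 162.]
window 1 345 143 [41. 42. 44.]
```

Emit:
move_arm(rows="0 0 0 -0.0033 -0.02 0 0.045;0 0 0 -0.0033 -0.0355 0 0.045;0 0 0 -0.0033 -0.04 0 0.045;0 0 0 -0.0033 -0.04 0 0.045;0 0 0 -0.0033 -0.04 0 0.045;0 0 0 -0.0033 -0.04 0 0.045;0 0 0 -0.0033 -0.04 0 0.045;0 0 0 -0.0033 -0.04 0 0.045")

```text
t: 31.85
eef_pos: [0.4967, 0.2204, 0.2019]
ee_rot: [3.141, -0.002, 0.079]
force: [0.4, 0.6, -4.5]
width: 0.0557
gripper_force: 55.0
```

Emit:
move_arm(rows="0 0 0 -0.0033 -0.04 0 0.045;0 0 0 -0.0033 -0.0355 0 0.045;0 0 0 -0.0033 -0.0355 0.01 0.045;0 0 0 -0.0033 -0.02 0.02 0.045;0 0 0 0 0 0.01 0.045;0 0 0 0 0 0 0.045;0 0 0 0 0 0 0.045;0 0 0 0 0 0 0.045")

```text
t: 32.85
eef_pos: [0.4742, 0.3485, 0.1629]
ee_rot: [-3.141, -0.003, 0.078]
force: [-0.3, -0.2, -4.4]
width: 0.0559
gripper_force: 55.0
```

```bash
python3 st.py; python3 tgt.py .4727 .3482 .16 .078; python3 - <<'E'
from h import *
a,_=arm.grab_frame("top");b,_=arm.grab_frame("side");cv2.imwrite("pics/end.png",np.hstack([cv2.resize(x,(400,300)) for x in(a,b)]))
E
```

```text
32.85 pos [0.4742 0.3485 0.1629] rot [-3.141e+00 -3.000e-03  7.800e-02] F [-0.34 -0.19 -4.41] M [-0.027 -0.146 -0.036] M about yawed axes [-0.038 -0.144 -0.036] w 0.0559
turn deg [-0.03 -0.16  0.01] then shift in level frame [-0.0015  0.0001  0.0029]
```

View pics/end.png

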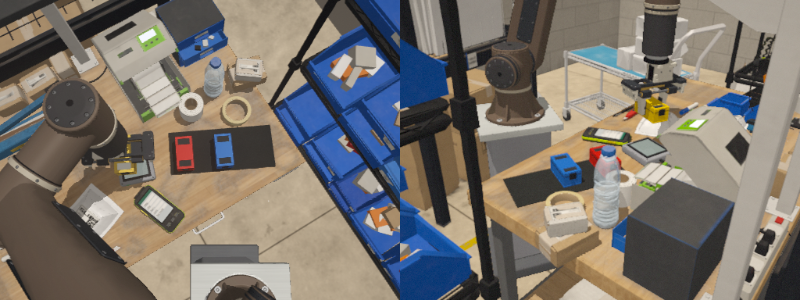

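Red at (183,153) and blue at (222,150) stand on the mat. Yellow is held level over the reader at about (130,172), and the tape, label roll and handheld haven't moved.

```bash
python3 -c "
from station import arm
print(arm.job_done())"
```

```text
the job is handed in; nothing more can be done
None
```

The yellow case rattles: it is gripped level and still about 11 cm above the middle of the reader's glass, red and blue are back flat on the mat, and the job is handed in (no verdict was returned).

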